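Ready the bench compressor for starting

TASK

Make the bench compressor ready to start: lift the glass jar that stands in the way of the pressure selector's lever and stand it upright, wholly on the cork mat; then move the lever three clicks up from the end notch it is in, towards the jar's old place, letting it rest a moment in each notch and not going past the third. Then turn the flywheel clockwise (seen from above) by its handle until you feel its one stiff spot peak and give way, and stop just past it, within about a twelfth of a turn and without running on, leaving the wheel there, let go. Leave everything else on the bench where it stands.

Things in the scene. Friction and masses are not known exactly. Their poses are not given: they have to be found in the camera images.
- wheel_axis (a point): Centre of the flywheel's upper face (vertical axis, 135 mm above the bench). The fixed compressor is a round grey housing, 160 mm across, on a round foot 200 mm across; on top the aluminium flywheel, a solid disc 186 mm across, 20 mm thick, with a 3 mm raised rim. Nothing shows where its stiff spot comes. The point's x, y directions mean nothing.
- handle_grip (a point): Middle of the flywheel's black upright handle, 173 mm above the bench: a round grip 27 mm thick, 62 mm tall (139 to 201 mm above the bench), 74 mm from the wheel's axis. It spins freely on its own pin, so the wheel can be turned with the gripper kept at one yaw.
- flywheel (a joint): Flywheel angle, growing clockwise seen from above; 0 at the crest of the stiff spot. Starts at -2.8 to -1.3. It needs an even push of about 6 N at the handle and stays where left; from -0.35 the push rises to a peak of about 12 N near -0.18, falls to 6 N at 0 and to nearly nothing until 0.35, then 6 N again. To be left between 0 and about 0.5.
- lever_pivot (a point): Vertical pivot of the lever, at the top face of the selector's base plate (15 mm above the bench). The fixed aluminium plate reaches 130 mm from it to the front (point -x), 40 mm to the rear and 90 mm to either side. Along the rear edge, 14 mm behind the pivot (point +x), stands a grey block 120 mm long, with gauge and caps up to 90 mm above the bench.
- lever_grip (a point): Middle of the black upright round stub at the end of the lever, 66 mm above the bench: 16 mm thick, free over 40 to 86 mm above the bench, 80 mm from the pivot, standing on the flat steel lever (top at 40 mm). It does not spin.
- lever (a joint): Lever angle, growing clockwise seen from above. It clicks into five notches at 0, 0.3, 0.6, 0.9, 1.2 (dark ticks on the plate, 104 mm from the pivot); starts in end notch 0; the third click is 0.9. A click takes 4 to 6 N at the stub; let go, it settles in the nearest notch. At 0.6 the lever points along point lever_pivot's -x axis, at 0 it is 0.6 rad anticlockwise of it.
- jar_mid (a point): Middle of the closed glass jar with metal lid, 56 mm across and 95 mm tall, about 0.25 kg; it stands on the selector's plate in the path of the lever. z axis upward when upright.
- mat_top (a point): Centre of the upper face of the square cork mat, 150 x 150 x 6 mm, fixed flat on the bench; x, y along its sides.
- cup_mid (a point): Bystander: middle of an open black cup, 56 mm across, 70 mm tall.
- bench_block_mid (a point): Bystander: middle of a steel block 60 x 60 x 45 mm.
- screwdriver_mid (a point): Bystander: middle of a screwdriver 160 mm long lying along its x axis, under 35 mm tall.
- brush_mid (a point): Bystander: middle of a brush 170 mm long lying along its x axis, under 35 mm tall.
- pot_mid (a point): Bystander: middle of a white pot 66 mm across, 60 mm tall.
- blue_box_mid (a point): Bystander: middle of a blue box 70 x 100 x 40 mm.
- mallet_mid (a point): Bystander: middle of a wooden mallet 200 mm long lying along its x axis, under 60 mm tall.
- tall_bottle_mid (a point): Bystander: middle of a closed amber bottle, 48 mm across and 170 mm tall, standing between the task's things: taller than all else but the flywheel's handle.

How it is judged (in metres and radians):
On the way, in this order (a step that is already met when the one before it is completed fails the run):
1. the jar stands upright on the cork mat, let go (x of jar_mid in the frame of mat_top between -0.05 and 0.05 m and y of jar_mid in the frame of mat_top between -0.05 and 0.05 m and z of jar_mid in the frame of mat_top below 0.055 m and angle between jar_mid's own z axis and vertical below 0.1 rad and contact force between jar and the fingers below 0.1 N), for 0.2 s.
2. the lever rests in the first notch up (value of joint lever between 0.2 and 0.4 rad), for 0.2 s.
3. the lever rests in the second notch up (value of joint lever between 0.5 and 0.7 rad), for 0.2 s.
4. the lever rests in the third notch up (value of joint lever between 0.8 and 1 rad), for 0.2 s.
5. the flywheel has been brought just past its stiff spot (value of joint flywheel between 0 and 0.55 rad), for 0.3 s.
At the end, for the whole second after the job is handed in: The flywheel is at rest 0 to 0.55 rad past the crest of its stiff spot, the lever sits in the third notch up (0.9 +- 0.1 rad), and the jar stands upright (within 0.1 rad) on the cork mat, its centre within 50 mm of the mat's centre along both sides, let go and at rest (all of step 1 and all of step 4 and all of step 5 and velocity of joint flywheel between -0.05 and 0.05 rad/s and linear speed of jar below 0.02 m/s); the robot touches nothing.
It fails at once if the flywheel runs on far past the stiff spot (over 0.9 rad) (value of joint flywheel above 0.9 rad).
It fails at once if the flywheel is turned anticlockwise well back from its start (value of joint flywheel below -3.1 rad).
It fails at once if the lever goes past the third notch (value of joint lever above 1.08 rad).
It fails at once if the jar is tipped (angle between jar_mid's own z axis and vertical above 0.6 rad).
It fails at once if a bystander is moved by more than 30 mm (distance of any of cup_mid, bench_block_mid, screwdriver_mid, brush_mid, pot_mid, blue_box_mid, mallet_mid, tall_bottle_mid from where it was at the start of the episode above 0.03 m).
It also fails if it takes over 72 s, if anything falls off the work surface, if the arm or the gripper's body presses on something with over 40 N, if the wrist force passes 120 N, or if a joint passes its speed limit or range.

ROBOT

A 6-joint arm with a two-finger parallel gripper is mounted at the origin on the work surface. World frame = base frame: x ahead of the robot, y to its left, z up, the work surface at z = 0. Lengths are in mm, angles in degrees, forces in N, time in s.
With the tool pointing down it reaches from about 350 to 800 mm from the base axis. Payload 7.3 kg.
Tool frame: the origin (TCP) lies midway between the tips of the shut fingers; the grasp point (between the pads) lies 19 mm behind it (robot.tcp_to_grasp is the z of the grasp point in the tool frame, in mm); z points along the fingers, y is the line along which they close (so a half turn about z gives the same grasp; the last joint's range is limited). The gripper opens to 85 mm and grips with 20 to 120 N. Pads are 22 mm wide; open, the fingers measure 114 mm over their backs; the gripper's body (76 mm by 85 mm) begins 54 mm behind the grasp point. The pads swing forward as they close: fully open they stand 13 mm farther back than shut.
Start: joints at [68.01, 19.595, 87.324, -0, 73.075, -8.365], TCP at [123.656, 510.251, 201.822] pointing down, gripper open.
Joint ranges: [-145.02, 145.02], [-44.19, 115.74], [2.07, 154.8], [-57.11, 237.11], [16.16, 152.29], [-177.93, 177.93]. Speed limits (degrees/s): [147.25, 147.25, 180, 180, 180, 180].

INTERFACE

Orientations are given as [roll, pitch, yaw] about the fixed x, y, z axes, in that order (R = Rz(yaw) Ry(pitch) Rx(roll)).
In Python, from workcell import status, read_camera, camera_info, ticket, find_in, robot gives the robot as it stands.
- The arm moves only by the tool move_arm, never from a script. Its argument "increments" is text: rows parted by semicolons, each of 6 numbers parted by spaces: the shift along the world's x, y, z in mm, then the turn, a rotation vector about the world's x, y, z in degrees. A call has 1 to 8 rows; each row shifts and turns the commanded pose from where the row before left it; what a row does not reach is not made up. A row lasts 1/12 s, in which the tool goes at most 41.7 mm and 7.16 degrees, less where a joint would pass 70% of its speed; a pose out of reach is approached as far as the arm can. A call is refused whole if a number of a shift passes 41.7 or a number of a turn 7.16, either way. A call with a gripper value outside its range is refused whole. "claw" is the closure, from -1 (fully open) to 1 (shut), so that 0 is half open, set as the call begins (left out, the last holds). The fingers move at their own pace and stop on an object; "squeeze" is the grip in N (left out, the last holds). Time passes only in rows, so rows that do not move let the fingers close. It gives the time, the measured TCP pose, the force, the opening and the grip force at its end, in the units of the state.
- status.read_state(): the state, without advancing time (a new reading comes with each control period).
- read_camera(name): name is "scene" or "top" or "wrist"; returns (picture, depth): 400x640x3 uint8, red, green, blue; 400x640 float32, mm along the optical axis (not along the pixel's ray), 0 where there is no reading.
- camera_info(name): a dict with "intrinsics" (3x3 intrinsics, pixels), "distortion" ([k1, k2, p1, p2, k3] as OpenCV has them; the pictures are not rectified), "rvec" (rotation vector, rad) and "tvec" (3), from world to camera coordinates, as OpenCV has them. Camera axes: x right, y down, z forward; pixel columns grow to the right and rows downward; lengths in mm; the calibration is good to about 2 mm. A picture is of the moment at which its call begins: read the wrist's pose just before it. camera_info takes no time and is no camera call; for the wrist camera it gives the pose at the moment of the call.
- ticket.finish_job(): hands the job in; it is judged then, once.
Trained networks look in the newest picture that a camera, given by its name, has taken for a name from the list of things; names that differ only in an ending like _2 or _b are one class to them, and where a whole thing is asked for, a point or a joint stands for the part that bears it (a point fixed in the world has none). Each returns a list of dicts, best first, with "score" (0 to 1); they miss things now and then, are a little off and sometimes report something else, mostly with a low value. They report only what shows in the picture. A call takes as long as a camera call.
- find_in(camera, thing): "at" ([x, y, z] in mm, in the coordinates of the camera as it stood for that picture, good to about 4 mm: the middle of the surface that is visible of it).
The state is a dict: "time": time; "joint_positions": joint angles; "qd": joint speeds; "joint_efforts": joint torques, N m; "position": TCP position; "tcp_rot": TCP orientation; "ft_force": force on the tool from outside, world axes, zero at the start; "torque": the same for the moment, N m; "opening": opening from 0.0 (shut) to 1.0 (fully open); "grip_force": force on a finger pad.
Only numpy, scipy, OpenCV 4.12 (cv2) and the standard library are available. Lean on these libraries where they do the work, as an engineer would, in place of code of your own. Each camera call takes 0.05 s, during which the arm holds its last target. There are 200 camera calls.

## Working session

There is one attempt and no reset: what is moved stays moved. The work goes in short steps, Python scripts to look and compute and a tool call to move; the robot and the scene stay as the last step left them, time stands still between calls to the robot, and variables do not carry over. Pictures are saved under pics/ and viewed, at most 10 in all, crops included, and the job is handed in when it is done.

Besides the shell and the picture viewer there is one more tool, called after ">>>" by a JSON object that holds its "fn" and its "kwargs". move_arm: Moves the arm, as the interface text tells. Its arguments: {"type":"object","properties":{"increments":{"type":"string"},"claw":{"type":"number"},"squeeze":{"type":"number"}},"required":["increments"]}

```bash
mkdir -p pics; cat > h.py <<'E'
import numpy as np, cv2
from workcell import status, read_camera, camera_info, ticket, find_in, robot
def cam(n):
    i=camera_info(n);R=cv2.Rodrigues(np.array(i["rvec"],float))[0];return i,R,np.array(i["tvec"],float).ravel()
def w(n,p,c=None):
    i,R,t=c or cam(n);return R.T@(np.array(p)-t)
def cloud(n,d,c=None):
    i,R,t=c or cam(n);K=np.array(i["intrinsics"],float);D=np.array(i["distortion"],float)
    v,u=np.mgrid[0:400,0:640];uv=np.stack([u,v],-1).reshape(-1,1,2).astype(np.float32)
    n_=cv2.undistortPoints(uv,K,D).reshape(400,640,2);d=d[...,None]
    P=np.concatenate([n_*d,d],-1);W=(P-t)@R;W[d[...,0]==0]=np.nan;return W
E
cat > a.py <<'E'
from h import *
np.set_printoptions(precision=1,suppress=True)
s=status.read_state();print(s)
names="wheel_axis handle_grip flywheel lever_pivot lever_grip lever jar_mid mat_top cup_mid bench_block_mid screwdriver_mid brush_mid pot_mid blue_box_mid mallet_mid tall_bottle_mid".split()
for n in ("top","scene"):
    im,d=read_camera(n);cv2.imwrite(f"pics/{n}0.png",im[...,::-1]);np.save(n+"0.npy",cloud(n,d))
    for t in names:
        try: print(n,t,[(round(r["score"],2),w(n,r["at"])) for r in find_in(n,t)[:2]])
        except Exception as e: print(n,t,e)
E
python3 a.py
```

```text
{'time': 0.0, 'joint_positions': array([68. , 19.6, 87.4, -0. , 73.1, -8.4]), 'qd': array([-0.1,  0. , -0. ,  0. , -0. ,  0. ]), 'joint_efforts': array([  0. , -43.4, -24.6,  -0. ,   0. ,   0. ]), 'position': array([123.5, 509.8, 201.1]), 'tcp_rot': array([-179.9,   -0. ,  166.4]), 'ft_force': array([-0.7,  0.4, -0. ]), 'torque': array([-0., -0., -0.]), 'grip_force': 0.0, 'opening': 1.002231273735241}
top wheel_axis [(0.61, array([ 538.6, -277.3,  131.4])), (0.47, array([530.8, 265.7,  42.7]))]
top handle_grip []
top flywheel [(0.67, array([ 542.3, -280.4,  131.9]))]
top lever_pivot [(0.86, array([517.6, 270.1,  17.1]))]
top lever_grip [(0.75, array([528.1, 263.3,  39.3]))]
top lever [(0.79, array([526. , 265.3,  35.3]))]
top jar_mid [(0.9, array([466. , 270.7, 108.9]))]
top mat_top [(0.89, array([552. ,  13.9,   7.9]))]
top cup_mid [(0.56, array([679.5, 144.2,  37.8]))]
top bench_block_mid [(0.75, array([ 678.9, -131.1,   44.5]))]
top screwdriver_mid [(0.58, array([386.3, 148.8,  22.4])), (0.21, array([ 708.8, -238.6,   20. ]))]
top brush_mid [(0.74, array([ 422.3, -139.2,  115.7]))
[... 443 characters left out ...]
ene lever_pivot [(0.69, array([550.6, 237.5,  14.4]))]
scene lever_grip []
scene lever [(0.47, array([502.7, 234.8,  42. ]))]
scene jar_mid [(0.77, array([478.4, 265.3,  86.7]))]
scene mat_top [(0.74, array([561.8,  10. ,   8.9]))]
scene cup_mid [(0.83, array([682.8, 133.6,  52.4]))]
scene bench_block_mid [(0.69, array([ 693.5, -139.2,   38.4]))]
scene screwdriver_mid [(0.63, array([552.9, 238.3,  15.6])), (0.47, array([753.4, -22. ,  49.5]))]
scene brush_mid []
scene pot_mid [(0.82, array([752.5, -24.4,  49.4]))]
scene blue_box_mid [(0.75, array([754.8, 214.7,  44.1]))]
scene mallet_mid [(0.68, array([ 730.7, -247. ,   26.4]))]
scene tall_bottle_mid [(0.52, array([ 433.9, -155.1,  125.9]))]
```

View pics/top0.png

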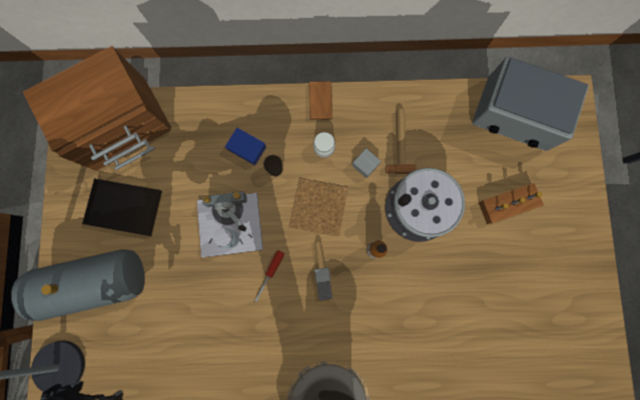

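View pics/scene0.png

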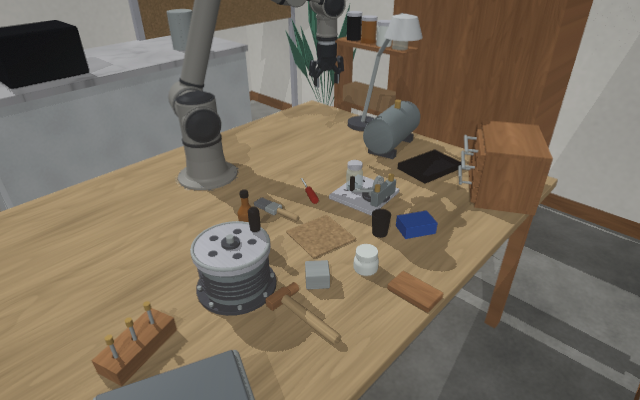

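The top view shows the selector plate at about (230,224), the mat at (319,206), the wheel at (428,203) with its handle at (405,200), and the bottle at (377,248). The scene view shows the jar at (355,172) and the stub at (352,185). I'll refine these from depth.

```bash
cat > b.py <<'E'
from h import *
np.set_printoptions(precision=1,suppress=True)
T=np.load("top0.npy");S=np.load("scene0.npy")
def reg(C,x,y,z):
    m=(C[...,0]>x[0])&(C[...,0]<x[1])&(C[...,1]>y[0])&(C[...,1]<y[1])&(C[...,2]>z[0])&(C[...,2]<z[1]);return C[m],np.argwhere(m)
def show(n,P):
    P,a=P
    if len(P)<4: print(n,len(P));return
    r=cv2.minAreaRect(P[:,:2].astype(np.float32));print(n,len(P),"med",np.median(P,0),"min",P.min(0),"max",P.max(0),"rect",np.round(r[0],1),np.round(r[1],1),round(r[2],1),"px",a.mean(0))
for n,C in(("top",T),("sc",S)):
    show(n+" jarlid",reg(C,(400,560),(180,340),(95,118)))
    show(n+" jarband",reg(C,(400,500),(180,340),(60,118)))
    show(n+" blk",reg(C,(480,620),(180,360),(60,92)))
    show(n+" mid40-90",reg(C,(400,620),(180,360),(45,92)))
    show(n+" plate",reg(C,(380,650),(160,370),(10,20)))
    show(n+" wheelup",reg(C,(430,660),(-400,-180),(125,145)))
    show(n+" handle",reg(C,(430,660),(-400,-180),(150,210)))
    show(n+" handletop",reg(C,(430,660),(-400,-180),(190,210)))
    show(n+" bottle",reg(C,(380,480),(-200,-100),(60,180)))
    show(n+" mat",reg(C,(450,650),(-90,110),(4,9)))
im=[cv2.imread("pics/top0.png")[175:275,180:280],cv2.imread("pics/scene0.png")[140:220,320:420]]
im=[cv2.resize(i,(400,400),interpolation=3) for i in im]
cv2.imwrite("pics/c.png",np.hstack(im))
E
python3 b.py
```

```text
top jarlid 277 med [464.3 275.7 110.3] min [442.1 251.9  95.8] max [488.7 301.7 116.4] rect [465.1 276.4] [48.6 47.5] 43.5 px [236.7 222.2]
top jarband 404 med [465.8 268.2 108.9] min [437.8 225.2  60.1] max [498.3 301.7 116.4] rect [475.4 267.3] [51.2 81.2] 54.1 px [236.4 225.7]
top blk 515 med [573.  279.9  67.5] min [481.4 225.2  60. ] max [594.1 346.8  91.8] rect [536.2 285.8] [111.7 118.5] 2.4 px [202.1 223.8]
top mid40-90 670 med [569.  272.   67.1] min [437.8 225.2  45.2] max [595.7 346.8  91.8] rect [514.7 283.6] [155.  118.5] 3.6 px [208.1 225.5]
top plate 2017 med [491.6 253.3  15.5] min [415.5 185.   10. ] max [599.5 369.9  20. ] rect [507.4 280.2] [169.9 183.8] 5.7 px [229.2 230.8]
top wheelup 3607 med [ 537.7 -285.3  135.4] min [ 450.  -376.2  125.3] max [ 634.4 -191.5  145. ] rect [ 542.1 -283.8] [184.6 184. ] 88.6 px [202.1 430.4]
top handle 171 med [ 541.2 -210.2  193.2] min [ 530.3 -292.9  150.1] max [ 556.4 -196.7  204.5] rect [ 540.9 -244.6] [96.1 26.1] 86.1 px [199.6 411.9]
top handletop 88 med [ 543.2 -208.7  199.2] min [ 531.2 -220.5  192.7] max [ 556.4 -196.7  
[... 1093 characters left out ...]
min [ 455.8 -377.   125. ] max [ 643.  -190.3  145. ] rect [ 548.4 -284.3] [184.2 185. ] 24.6 px [247.8 229.5]
sc handle 283 med [ 555.4 -217.7  175.6] min [ 537.2 -292.2  150. ] max [ 564.7 -196.6  204.2] rect [ 548.2 -244. ] [95.6 26.1] 84.3 px [221.  249.3]
sc handletop 81 med [ 554.4 -213.5  199.3] min [ 540.4 -223.4  190.8] max [ 561.5 -198.6  204.2] rect [ 551.3 -211.1] [23.8 20.2] 45.5 px [210.8 252.9]
sc bottle 283 med [ 433.7 -155.   124.7] min [ 412.6 -170.9   83.7] max [ 448.6 -130.2  173.2] rect [ 427.3 -153.5] [32.7 35.9] 30.9 px [206.1 243.5]
sc mat 1419 med [562.2  10.2   7.1] min [452.3 -86.5   4. ] max [649.7 109.8   9. ] rect [551.   11.6] [197.4 196.3] 0.1 px [235.3 319.8]
```

View pics/c.png

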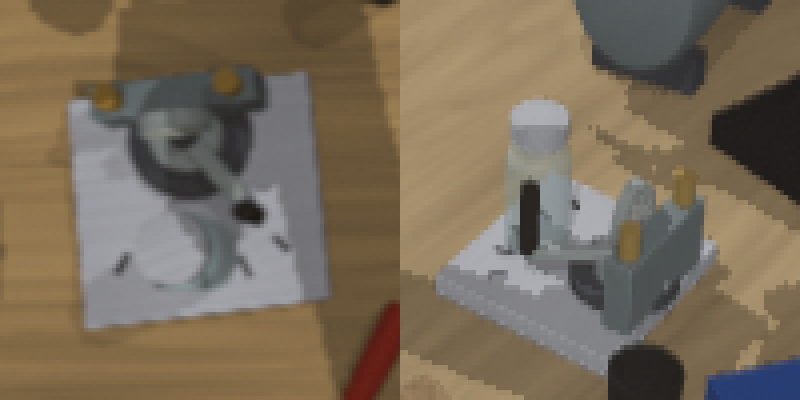

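The jar is at about (467,276) and the stub at about (491,233), with the plate yawed about +6° and the pivot near (552,285). The wheel axis is near (545,-284), the handle near (545,-209) and the mat near (551,13). I'll move above the jar.

>>> {"fn": "move_arm", "kwargs": {"increments": "28 -19 -2 0 0 -4;28 -19 -2 0 0 -4;28 -19 -2 0 0 -4;28 -19 -2 0 0 -4;28 -19 -2 0 0 -4;28 -19 -2 0 0 -4;28 -19 -2 0 0 -4;28 -19 -2 0 0 -4", "claw": -1}}

```text
time: 2.37
position: [348.9, 357.1, 185.9]
tcp_rot: [180.0, 0.0, 134.2]
ft_force: [-0.1, 1.4, 1.1]
opening: 1.003
grip_force: 0.0
```

>>> {"fn": "move_arm", "kwargs": {"increments": "22 -16 0 0 0 -4;22 -16 0 0 0 -4;22 -16 0 0 0 -4;22 -16 0 0 0 -3;0 0 0 0 0 0"}}

```text
time: 2.78
position: [439.3, 291.6, 185.7]
tcp_rot: [179.9, 0.1, 119.0]
ft_force: [-0.3, 0.0, -0.8]
opening: 0.996
grip_force: 0.0
```

```bash
cat > c.py <<'E'
from h import *
import sys
np.set_printoptions(precision=1,suppress=True)
s=status.read_state();print(s["time"],s["position"],s["tcp_rot"],s["ft_force"])
c=cam("wrist");im,d=read_camera("wrist");cv2.imwrite(f"pics/{sys.argv[1]}.png",im[...,::-1]);np.save("w.npy",cloud("wrist",d,c))
for t in sys.argv[2:]: print(t,[(round(r["score"],2),w("",r["at"],c)) for r in find_in("wrist",t)[:2]])
E
cat > d.py <<'E'
from h import *
np.set_printoptions(precision=1,suppress=True)
C=np.load("w.npy")
def reg(x,y,z):
    P=C[(C[...,0]>x[0])&(C[...,0]<x[1])&(C[...,1]>y[0])&(C[...,1]<y[1])&(C[...,2]>z[0])&(C[...,2]<z[1])]
    if len(P)<4: print(len(P));return
    r=cv2.minAreaRect(P[:,:2].astype(np.float32));k=cv2.minEnclosingCircle(P[:,:2].astype(np.float32));print(len(P),"med",np.median(P,0),"min",P.min(0),"max",P.max(0),"rect",np.round(r[0],1),np.round(r[1],1),round(r[2],1),"circ",np.round(k[0],1),round(k[1],1))
E
python3 c.py w1 jar_mid lever_grip lever_pivot; python3 - <<'E'
from d import *
reg((420,510),(240,320),(100,118)); reg((460,520),(200,260),(70,90)); reg((380,650),(160,370),(12,18))
E
```

```text
2.7833 [439.3 291.6 185.7] [179.9   0.1 119. ] [-0.3  0.  -0.8]
jar_mid [(0.68, array([461.8, 279. , 112. ]))]
lever_grip [(0.86, array([531.7, 278.9,  34.5]))]
lever_pivot [(0.91, array([519.9, 307.4,  12.5]))]
2726 med [465.4 276.9 109.9] min [442.2 250.5 100. ] max [491.4 299.8 112.1] rect [466.3 275.1] [49.1 49.1] 72.9 circ [466.7 275.1] 25.0
290 med [492.  233.5  85.3] min [485.6 223.6  70.4] max [501.3 239.4  87.5] rect [493.3 231.8] [14.9 15. ] 66.3 circ [493.4 231.5] 8.0
12882 med [483.8 319.4  15. ] min [380.1 160.3  12. ] max [601.3 370.   18. ] rect [482.6 268. ] [223.7 196.7] 5.5 circ [482.6 266.3] 145.0
```

View pics/w1.png

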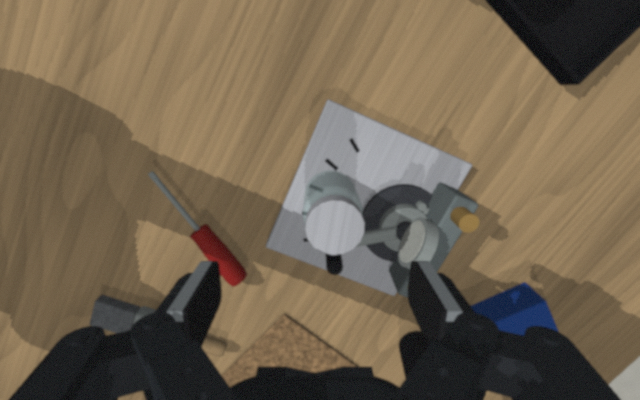

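The picture shows the jar lid at (335,227), with the stub just below it at (334,263), matching the depth fit: jar (466.5,275), stub (493,232). I'll grasp the jar.

>>> {"fn": "move_arm", "kwargs": {"increments": "13 -8 0 0 0 0;14 -8.5 0 0 0 0;0 0 -25 0 0 0;0 0 -25 0 0 0;0 0 -25 0 0 0;0 0 -25 0 0 0;0 0 -18 0 0 0;0 0 -10 0 0 0"}}

```text
time: 3.65
position: [461.4, 277.6, 55.6]
tcp_rot: [-179.8, -0.0, 119.5]
ft_force: [-0.6, -0.3, -0.5]
opening: 1.0
grip_force: 0.0
```

>>> {"fn": "move_arm", "kwargs": {"increments": "0 0 0 0 0 0;0 0 0 0 0 0;0 0 0 0 0 0;0 0 0 0 0 0;0 0 0 0 0 0;0 0 0 0 0 0;0 0 0 0 0 0;0 0 0 0 0 0", "claw": 1, "squeeze": 30}}

```text
time: 4.32
position: [463.8, 278.3, 59.4]
tcp_rot: [179.8, 0.0, 119.4]
ft_force: [0.0, -0.5, 6.6]
opening: 0.571
grip_force: 31.3
```

>>> {"fn": "move_arm", "kwargs": {"increments": "0 0 10 0 0 0;0 0 20 0 0 0;0 0 25 0 0 0;0 0 25 0 0 0;0 0 20 0 0 0;0 0 0 0 0 0"}}

```text
time: 4.82
position: [464.5, 278.6, 162.4]
tcp_rot: [179.6, 0.0, 119.4]
ft_force: [1.0, 0.4, -2.7]
opening: 0.571
grip_force: 32.3
```

```bash
cat >e.py <<'E'
from h import *
import sys
np.set_printoptions(precision=1,suppress=True)
print(status.read_state()["position"])
for n in ("scene","top"):
    im,d=read_camera(n);np.save("w.npy",cloud(n,d));cv2.imwrite(f"pics/{n}{sys.argv[1]}.png",im[...,::-1])
    for t in sys.argv[2:]: print(n,t,[(round(r["score"],2),w(n,r["at"])) for r in find_in(n,t)[:2]])
E
python3 e.py 2 jar_mid mat_top
```

```text
[464.5 278.6 162.4]
scene jar_mid [(0.76, array([480.5, 258.5, 175.2]))]
scene mat_top [(0.78, array([562.3,  11.2,   8.3])), (0.7, array([ 584.6, -310.1,  136.3]))]
top jar_mid [(0.7, array([679.8, 145.4,  38.3])), (0.68, array([464.4, 262.9, 181.7]))]
top mat_top [(0.89, array([552.2,  12.5,   9.8])), (0.24, array([732. , 232.7,  42.6]))]
```

>>> {"fn": "move_arm", "kwargs": {"increments": "5 -15 0 0 0 3;11 -33 0 0 0 6;12 -37 0 0 0 6;13 -38 0 0 0 6;13 -38 0 0 0 6;13 -38 0 0 0 6;11 -33 0 0 0 6;6 -20 0 0 0 5"}}

```text
time: 5.78
position: [547.1, 22.1, 156.6]
tcp_rot: [-179.9, -0.1, 163.5]
ft_force: [-0.5, 0.5, -4.5]
opening: 0.573
grip_force: 32.3
```

>>> {"fn": "move_arm", "kwargs": {"increments": "4 -12 0 0 0 0;0 0 -25 0 0 0;0 0 -30 0 0 0;0 0 -25 0 0 0;0 0 -15 0 0 0;0 0 -5 0 0 0;0 0 0 0 0 0;0 0 0 0 0 0"}}

```text
time: 6.45
position: [551.0, 14.2, 58.2]
tcp_rot: [180.0, 0.0, 163.3]
ft_force: [0.7, -1.0, -3.0]
opening: 0.572
grip_force: 32.2
```

>>> {"fn": "move_arm", "kwargs": {"increments": "0 0 -2 0 0 0;0 0 -2 0 0 0;0 0 -2 0 0 0;0 0 0 0 0 0"}}

```text
time: 6.78
position: [550.7, 13.8, 52.0]
tcp_rot: [180.0, 0.0, 163.4]
ft_force: [0.0, 0.1, -3.2]
opening: 0.569
grip_force: 32.2
```

>>> {"fn": "move_arm", "kwargs": {"increments": "0 0 -1 0 0 0;0 0 -1 0 0 0;0 0 0 0 0 0"}}

```text
time: 7.03
position: [551.2, 13.7, 50.4]
tcp_rot: [180.0, 0.1, 163.4]
ft_force: [-0.9, 0.9, 2.0]
opening: 0.568
grip_force: 32.7
```

Touchdown: the vertical force has changed sign. I'll release and rise.

>>> {"fn": "move_arm", "kwargs": {"increments": "0 0 0 0 0 0;0 0 0 0 0 0;0 0 0 0 0 0;0 0 0 0 0 0;0 0 0 0 0 0;0 0 0 0 0 0", "claw": -1}}

```text
time: 7.53
position: [550.7, 13.8, 49.8]
tcp_rot: [180.0, 0.0, 163.4]
ft_force: [-0.8, 0.5, 0.5]
opening: 1.0
grip_force: 0.0
```

>>> {"fn": "move_arm", "kwargs": {"increments": "0 0 10 0 0 0;0 0 25 0 0 0;0 0 30 0 0 0;0 0 30 0 0 0;0 0 15 0 0 5;0 0 0 0 0 7;0 0 0 0 0 7;0 0 0 0 0 0"}}

```text
time: 8.2
position: [550.9, 13.8, 161.0]
tcp_rot: [-180.0, 0.1, -177.4]
ft_force: [0.8, -0.0, 0.1]
opening: 1.003
grip_force: 0.0
```

```bash
python3 e.py 3 jar_mid; python3 - <<'E'
from d import *
reg((500,600),(-40,65),(90,110)); reg((460,520),(200,260),(70,90))
E
```

```text
[550.9  13.8 161. ]
scene jar_mid [(0.9, array([570.6,   0.8,  70.5]))]
top jar_mid [(0.61, array([535.5,  17.2,  74. ])), (0.25, array([ 711.4, -240.1,   19.4]))]
62 med [536.7  11.7 101. ] min [528.6 -10.8  91.7] max [546.   36.5 105.1] rect [536.8  12.6] [16.7 47.3] 2.1 circ [545.2  12.9] 23.7
29 med [491.5 232.4  85.2] min [484.  225.7  73.7] max [497.7 241.   89.9] rect [490.8 233.3] [13.6 15.3] 1.4 circ [491.7 233.2] 7.8
```

>>> {"fn": "move_arm", "kwargs": {"increments": "-4 15 0 0 0 5;-8 31 0 0 0 5;-9 32 0 0 0 5;-9 32 0 0 0 5;-9 32 0 0 0 5;-9 32 0 0 0 5;-7 27 0 0 0 4;-3 17 0 0 0 4"}}

```text
time: 9.07
position: [491.3, 234.3, 159.8]
tcp_rot: [179.9, -0.0, -139.5]
ft_force: [-0.4, 0.7, 1.7]
opening: 0.999
grip_force: 0.0
```

>>> {"fn": "move_arm", "kwargs": {"increments": "0 0 0 0 0 0;0 0 0 0 0 0"}}

```text
time: 9.23
position: [492.3, 232.3, 159.6]
tcp_rot: [-180.0, -0.0, -139.7]
ft_force: [0.8, -0.3, 1.3]
opening: 1.001
grip_force: 0.0
```

>>> {"fn": "move_arm", "kwargs": {"increments": "0 0 -20 0 0 0;0 0 -25 0 0 0;0 0 -25 0 0 0;0 0 -20 0 0 0;0 0 -14 0 0 0;0 0 -6 0 0 0;0 0 0 0 0 0"}}

```text
time: 9.82
position: [492.1, 230.4, 48.5]
tcp_rot: [179.9, -0.2, -139.8]
ft_force: [-0.0, 0.0, 0.7]
opening: 1.001
grip_force: 0.0
```

>>> {"fn": "move_arm", "kwargs": {"increments": "0 0 0 0 0 0;0 0 0 0 0 0;0 0 0 0 0 0;0 0 0 0 0 0;0 0 0 0 0 0;0 0 0 0 0 0;0 0 0 0 0 0;0 0 0 0 0 0", "claw": 1, "squeeze": 25}}

```text
time: 10.48
position: [492.7, 231.9, 50.3]
tcp_rot: [-180.0, 0.0, -139.6]
ft_force: [-1.8, -0.1, 5.2]
opening: 0.162
grip_force: 24.4
```

>>> {"fn": "move_arm", "kwargs": {"increments": "-4.2 4.5 0 0 0 -4.3;-3.4 5.1 0 0 0 -4.3;-2.9 5.2 0 0 0 -4.3;-2.3 5.4 0 0 0 -4.3;0 0 0 0 0 0;0 0 0 0 0 0;0 0 0 0 0 0;0 0 0 0 0 0"}}

```text
time: 11.15
position: [479.9, 252.3, 50.2]
tcp_rot: [180.0, 0.0, -156.7]
ft_force: [-1.9, 1.2, 5.5]
opening: 0.164
grip_force: 24.7
```

>>> {"fn": "move_arm", "kwargs": {"increments": "0 0 0 0 0 0"}}

```text
time: 11.23
position: [479.9, 252.3, 50.3]
tcp_rot: [180.0, 0.0, -156.7]
ft_force: [-2.6, 1.0, 5.8]
opening: 0.165
grip_force: 24.7
```

>>> {"fn": "move_arm", "kwargs": {"increments": "-2.2 5.6 0 0 0 -4.3;-1.8 5.8 0 0 0 -4.3;-1.3 5.8 0 0 0 -4.3;-0.9 5.8 0 0 0 -4.3;0 0 0 0 0 0;0 0 0 0 0 0;0 0 0 0 0 0;0 0 0 0 0 0"}}

```text
time: 11.9
position: [473.8, 275.5, 50.3]
tcp_rot: [179.9, 0.0, -173.9]
ft_force: [-2.3, 1.6, 5.4]
opening: 0.162
grip_force: 24.7
```

>>> {"fn": "move_arm", "kwargs": {"increments": "-0.4 5.9 0 0 0 -4.3;0 5.9 0 0 0 -4.3;0.4 5.9 0 0 0 -4.3;0.9 5.8 0 0 0 -4.3;0 0 0 0 0 0;0 0 0 0 0 0;0 0 0 0 0 0;0 0 0 0 0 0"}}

```text
time: 12.57
position: [474.6, 299.3, 50.3]
tcp_rot: [179.9, 0.0, 168.9]
ft_force: [-2.2, 2.5, 5.1]
opening: 0.159
grip_force: 24.8
```

Three clicks done, with low forces. I'll release, rise and check the lever.

>>> {"fn": "move_arm", "kwargs": {"increments": "0 0 0 0 0 0;0 0 0 0 0 0;0 0 0 0 0 0;0 0 0 0 0 0;0 0 0 0 0 0;0 0 0 0 0 0", "claw": -1}}

```text
time: 13.07
position: [474.5, 298.3, 49.6]
tcp_rot: [-180.0, -0.0, 168.8]
ft_force: [0.5, -0.0, -0.4]
opening: 0.985
grip_force: 0.0
```

>>> {"fn": "move_arm", "kwargs": {"increments": "0 0 10 0 0 0;0 0 25 0 0 0;0 0 35 0 0 0;0 0 40 0 0 0;0 0 40 0 0 0;0 0 30 0 0 0;0 0 15 0 0 0;0 0 0 0 0 0"}}

```text
time: 13.73
position: [476.2, 299.3, 250.2]
tcp_rot: [179.7, 0.4, 168.8]
ft_force: [0.2, 0.7, -0.1]
opening: 0.998
grip_force: 0.0
```

```bash
python3 c.py w4; python3 - <<'E'
from d import *
reg((450,520),(220,330),(75,92))
E
python3 e.py 4 jar_mid tall_bottle_mid handle_grip; python3 - <<'E'
from d import *
reg((450,520),(260,330),(65,92))
E
```

```text
13.7333 [476.2 299.3 250.2] [179.7   0.4 168.8] [ 0.2  0.7 -0.1]
194 med [474.1 299.3  85.7] min [467.7 291.5  75.1] max [482.9 306.7  88.1] rect [475.2 299.1] [15.1 15.2] 3.5 circ [475.5 299. ] 7.9
[475.3 298.8 247.3]
scene jar_mid [(0.68, array([569. ,   2.4,  70.5]))]
scene tall_bottle_mid [(0.34, array([ 562.9, -288.8,  134.8]))]
scene handle_grip [(0.82, array([ 555.3, -213.4,  177.6]))]
top jar_mid [(0.84, array([546.4,  19.4, 100.6])), (0.24, array([346.4,   8.5,  18.9]))]
top tall_bottle_mid [(0.68, array([ 418.3, -135.7,  116.3]))]
top handle_grip [(0.64, array([ 538.5, -206.9,  196.7])), (0.51, array([530.2, 292.3,  36.2]))]
8 med [471.4 293.8  71.9] min [466.7 293.1  65.1] max [477.9 298.   87.4] rect [471.9 294.8] [ 3.8 11.5] 77.0 circ [472.3 296.7] 5.7
```

>>> {"fn": "move_arm", "kwargs": {"increments": "2 -15 3 0 0 -2;4 -32 0 0 0 -4;5 -38 0 0 0 -4;5 -38 0 0 0 -4;5 -38 0 0 0 -4;5 -38 0 0 0 -4;5 -38 0 0 0 -4;5 -38 0 0 0 -4"}}

```text
time: 14.85
position: [510.4, 21.7, 247.6]
tcp_rot: [-180.0, -0.0, 138.6]
ft_force: [0.4, -0.3, 0.5]
opening: 0.998
grip_force: 0.0
```

>>> {"fn": "move_arm", "kwargs": {"increments": "5 -38 0 0 0 -4;5 -38 0 0 0 -4;5 -36 0 0 0 -4;5 -36 0 0 0 -4;4 -28 0 0 0 -3;0 -15 0 0 0 0;0 0 0 0 0 0"}}

```text
time: 15.43
position: [534.2, -170.4, 246.9]
tcp_rot: [-179.9, -0.0, 119.6]
ft_force: [-0.3, 1.2, -0.1]
opening: 1.004
grip_force: 0.0
```

```bash
python3 c.py w5 handle_grip wheel_axis; python3 - <<'E'
from d import *
reg((500,600),(-260,-170),(193,206)); reg((500,600),(-260,-170),(150,206));reg((430,660),(-400,-180),(130,142));reg((520,570),(-310,-260),(142,190))
E
```

```text
15.4333 [ 534.2 -170.4  246.9] [-179.9   -0.   119.6] [-0.3  1.2 -0.1]
handle_grip [(0.61, array([ 542.3, -200.6,  193.9]))]
wheel_axis [(0.8, array([ 536.1, -261.1,  139.8]))]
849 med [ 545.1 -207.4  199.8] min [ 533.2 -222.3  193.1] max [ 559.8 -197.2  202.4] rect [ 546.1 -209.7] [25.8 25.4] 71.6 circ [ 546.5 -210. ] 13.4
1511 med [ 543.4 -203.2  195.5] min [ 532.8 -222.3  150. ] max [ 559.8 -195.9  202.4] rect [ 545.9 -209.4] [26.2 26. ] 71.6 circ [ 546.1 -209.6] 13.7
18679 med [ 542.9 -270.8  135.2] min [ 451.1 -375.6  130. ] max [ 637.7 -190.7  142. ] rect [ 546.5 -280.6] [178.3 184. ] 49.5 circ [ 544.4 -283.4] 93.3
1307 med [ 543.4 -279.9  143.4] min [ 523.  -306.5  142. ] max [ 566.4 -262.1  158.4] rect [ 545. -284.] [43.6 43.7] 32.2 circ [ 545.2 -284.2] 22.4
```

View pics/w5.png

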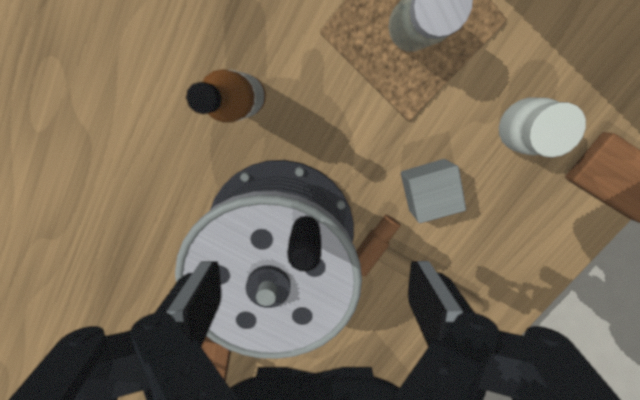

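The wrist view shows the handle at (304,243) and the hub at (268,287). The depth fit puts the handle at (546,-209.7) and the axis at (545,-284).

>>> {"fn": "move_arm", "kwargs": {"increments": "6 -20 0 0 0 0;6 -19 0 0 0 0;0 0 0 0 0 0;0 0 -22 0 0 0;0 0 -25 0 0 0;0 0 -22 0 0 0;0 0 -12 0 0 0;0 0 0 0 0 0"}}

```text
time: 16.25
position: [545.0, -203.7, 164.0]
tcp_rot: [-179.8, -0.3, 119.9]
ft_force: [0.5, -0.4, -0.5]
opening: 1.0
grip_force: 0.0
```

>>> {"fn": "move_arm", "kwargs": {"increments": "0 0 0 0 0 0;0 0 0 0 0 0;0 0 0 0 0 0;0 0 0 0 0 0;0 0 0 0 0 0;0 0 0 0 0 0;0 0 0 0 0 0;0 0 0 0 0 0", "claw": 1, "squeeze": 35}}

```text
time: 16.92
position: [546.4, -207.1, 167.7]
tcp_rot: [-180.0, 0.1, 119.8]
ft_force: [-3.3, -1.6, 6.1]
opening: 0.218
grip_force: 31.7
```

>>> {"fn": "move_arm", "kwargs": {"increments": "4.9 -0.2 0 0 0 0;4.9 -0.6 0 0 0 0;5.5 -1.0 0 0 0 0;5.4 -1.5 0 0 0 0;0 0 0 0 0 0;0 0 0 0 0 0"}}

```text
time: 17.42
position: [567.4, -210.8, 167.7]
tcp_rot: [180.0, 0.1, 119.8]
ft_force: [-2.8, -2.4, 6.2]
opening: 0.213
grip_force: 31.7
```

```bash
python3 e.py 6 handle_grip; python3 - <<'E'
from d import *
s=status.read_state();print(s["ft_force"],s["torque"])
reg((500,620),(-270,-170),(150,206))
E
```

```text
[ 567.4 -210.8  167.7]
scene handle_grip [(0.79, array([ 578.1, -216.7,  176.2])), (0.61, array([ 433.2, -157.3,  108.4]))]
top handle_grip []
[-2.2 -2.7  5.6] [-0.4  0.4 -0.1]
19 med [ 554.7 -211.   198.6] min [ 545.2 -216.5  159.5] max [ 563.8 -207.2  205.1] rect [ 554.4 -212. ] [ 9.7 17.4] 80.1 circ [ 554.5 -211.5] 9.7
```

```bash
python3 -c "
import cv2
a=cv2.imread('pics/scene6.png')[170:310,170:330];b=cv2.imread('pics/top6.png')[140:280,350:510]
cv2.imwrite('pics/x6.png',cv2.resize(cv2.hconcat([a,b]),(800,350),interpolation=3))"
```

```text
(no output)
```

View pics/x6.png

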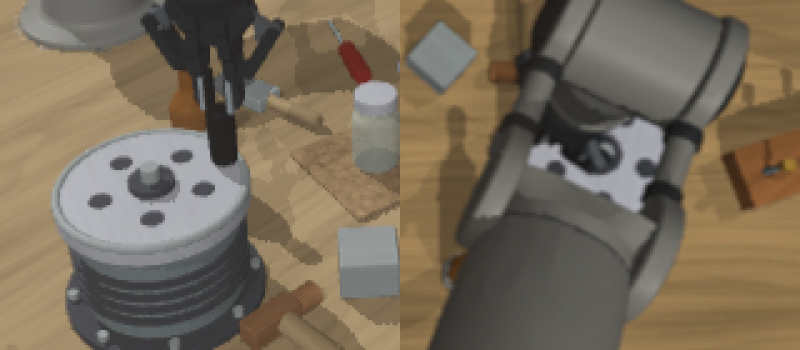

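The left crop shows the handle held between the fingers at (222,130), and it moved about 22 mm with the gripper. I'll continue along the arc.

>>> {"fn": "move_arm", "kwargs": {"increments": "5.2 -1.9 0 0 0 0;5.1 -2.2 0 0 0 0;4.9 -2.7 0 0 0 0;4.8 -2.9 0 0 0 0;4.4 -3.4 0 0 0 0;4.2 -3.5 0 0 0 0"}}

```text
time: 18.12
position: [594.7, -226.6, 167.6]
tcp_rot: [-179.9, -0.1, 119.8]
ft_force: [-8.4, -0.3, 8.6]
opening: 0.219
grip_force: 32.5
```

>>> {"fn": "move_arm", "kwargs": {"increments": "2.7 -2.6 0 0 0 0;2.5 -2.7 0 0 0 0;2.4 -2.9 0 0 0 0"}}

```text
time: 18.37
position: [602.1, -234.7, 167.7]
tcp_rot: [-179.9, -0.1, 119.8]
ft_force: [-7.8, 1.1, 8.7]
opening: 0.213
grip_force: 32.5
```

>>> {"fn": "move_arm", "kwargs": {"increments": "1.6 -3.2 0 0 0 0;1.8 -3.3 0 0 0 0;1.8 -3.2 0 0 0 0"}}

```text
time: 18.62
position: [607.9, -243.3, 167.7]
tcp_rot: [-180.0, -0.2, 119.8]
ft_force: [-7.7, 7.1, 9.4]
opening: 0.215
grip_force: 32.7
```

>>> {"fn": "move_arm", "kwargs": {"increments": "1.7 -3.3 0 0 0 0;1.6 -3.4 0 0 0 0;1.4 -3.4 0 0 0 0"}}

```text
time: 18.87
position: [611.3, -249.7, 167.6]
tcp_rot: [-180.0, -0.6, 119.9]
ft_force: [-11.7, 18.3, 12.7]
opening: 0.216
grip_force: 34.0
```

>>> {"fn": "move_arm", "kwargs": {"increments": "0 0 0 0 0 0;0 0 0 0 0 0"}}

```text
time: 19.03
position: [612.0, -251.0, 167.7]
tcp_rot: [-180.0, -0.4, 119.8]
ft_force: [-8.7, 10.0, 10.8]
opening: 0.214
grip_force: 33.0
```

```bash
python3 c.py w7; python3 e.py 7 handle_grip; python3 -c "
import cv2
a=cv2.imread('pics/scene7.png')[170:310,170:330];b=cv2.imread('pics/w7.png')
cv2.imwrite('pics/x7.png',cv2.hconcat([cv2.resize(a,(400,350),interpolation=3),cv2.resize(b,(400,350))]))"
```

```text
19.0333 [ 612.  -251.   167.7] [-180.    -0.4  119.8] [-8.7 10.  10.8]
[ 611.9 -251.1  167.6]
scene handle_grip [(0.6, array([ 622.1, -257.5,  176. ]))]
top handle_grip [(0.58, array([ 719.7, -240.4,   24.1])), (0.2, array([548.4,   9.7,  10.1]))]
```

View pics/x7.png

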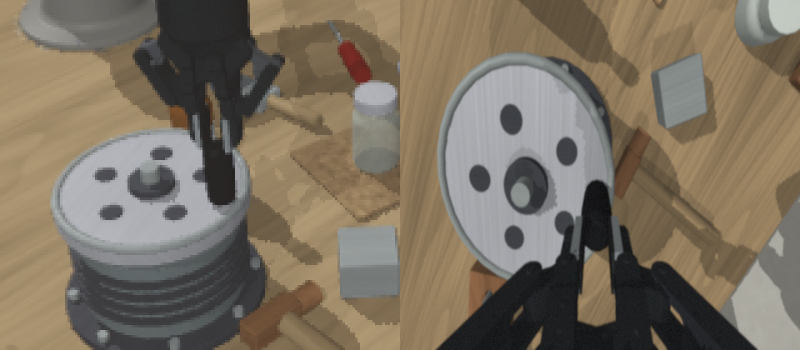

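The left crop shows the handle still held between the fingertips at (220,175), and the scene fix agrees with the arc (φ≈1.15). The tangential force is about 12.7 N, so this is the stiff spot. I'll go in small steps.

>>> {"fn": "move_arm", "kwargs": {"increments": "0.9 -2.3 0 0 0 0;0.8 -2.3 0 0 0 0;0.7 -2.4 0 0 0 0;0 0 0 0 0 0;0 0 0 0 0 0"}}

```text
time: 19.7
position: [614.1, -256.5, 167.6]
tcp_rot: [180.0, -0.5, 119.9]
ft_force: [-9.8, 14.4, 11.1]
opening: 0.214
grip_force: 33.3
```

>>> {"fn": "move_arm", "kwargs": {"increments": "0.5 -2.3 0 0 0 0;0.5 -2.4 0 0 0 0;0.5 -2.4 0 0 0 0;0 0 0 0 0 0;0 0 0 0 0 0"}}

```text
time: 20.12
position: [616.2, -263.6, 167.6]
tcp_rot: [179.9, -0.5, 119.9]
ft_force: [-8.5, 13.6, 10.7]
opening: 0.215
grip_force: 33.0
```

>>> {"fn": "move_arm", "kwargs": {"increments": "0.2 -2.4 0 0 0 0;0.1 -2.4 0 0 0 0;0.1 -2.4 0 0 0 0;0 0 0 0 0 0;0 0 0 0 0 0"}}

```text
time: 20.53
position: [617.8, -272.9, 167.7]
tcp_rot: [179.9, -0.2, 119.9]
ft_force: [-2.8, 6.8, 7.7]
opening: 0.217
grip_force: 32.0
```

>>> {"fn": "move_arm", "kwargs": {"increments": "0 -2.4 0 0 0 0;0 -2.4 0 0 0 0;-0.1 -2.4 0 0 0 0;0 0 0 0 0 0;0 0 0 0 0 0"}}

```text
time: 20.95
position: [618.2, -281.7, 167.8]
tcp_rot: [179.9, -0.0, 119.8]
ft_force: [-0.6, 4.3, 5.9]
opening: 0.218
grip_force: 31.6
```

>>> {"fn": "move_arm", "kwargs": {"increments": "-0.2 -2.4 0 0 0 0;-0.3 -2.4 0 0 0 0;-0.4 -2.4 0 0 0 0;0 0 0 0 0 0;0 0 0 0 0 0"}}

```text
time: 21.37
position: [617.8, -289.1, 167.8]
tcp_rot: [179.8, 0.0, 119.8]
ft_force: [0.3, 3.0, 5.3]
opening: 0.216
grip_force: 31.5
```

The resistance peaked at about 16 N near φ≈1.25 and fell to 3 N at φ≈1.68. That puts the wheel about 0.2 rad past the crest. I'll release and rise.

>>> {"fn": "move_arm", "kwargs": {"increments": "0 0 0 0 0 0;0 0 0 0 0 0;0 0 0 0 0 0;0 0 0 0 0 0;0 0 0 0 0 0;0 0 0 0 0 0", "claw": -1}}

```text
time: 21.87
position: [616.6, -290.3, 166.6]
tcp_rot: [-180.0, -0.0, 119.8]
ft_force: [0.0, 0.0, 0.2]
opening: 0.996
grip_force: 0.0
```

>>> {"fn": "move_arm", "kwargs": {"increments": "0 0 10 0 0 0;0 0 20 0 0 0;0 0 25 0 0 0;0 0 25 0 0 0;-5 10 20 0 0 0;-10 20 0 0 0 0;-10 20 0 0 0 0;0 0 0 0 0 0"}}

```text
time: 22.53
position: [590.8, -237.1, 269.0]
tcp_rot: [179.9, 0.0, 119.9]
ft_force: [0.8, -0.2, -0.1]
opening: 1.002
grip_force: 0.0
```

```bash
cat > f.py <<'E'
from d import *
reg((560,650),(-340,-230),(160,206))
E
python3 c.py w8 handle_grip; python3 f.py; python3 e.py 8 jar_mid;python3 f.py
```

```text
22.5333 [ 590.8 -237.1  269. ] [179.9   0.  119.9] [ 0.8 -0.2 -0.1]
handle_grip [(0.96, array([ 616.8, -284.4,  195.5]))]
1163 med [ 615.1 -285.3  196.1] min [ 604.7 -303.8  160.1] max [ 631.1 -277.9  203. ] rect [ 617.8 -290.5] [26.6 25.1] 10.9 circ [ 617.9 -290.9] 13.7
[ 591.8 -239.8  268.2]
scene jar_mid [(0.56, array([569.4,   3.3,  68.7])), (0.22, array([684.2, 129.7,  50.3]))]
top jar_mid [(0.61, array([545.6,  16.4, 100.3]))]
40 med [ 605.1 -284.5  182.8] min [ 601.3 -296.1  160.4] max [ 612.5 -279.4  198.3] rect [ 605.4 -286.4] [19.5  5.7] 57.5 circ [ 607.5 -287.7] 9.7
```

```bash
python3 -c "
from h import *
print(ticket.finish_job())"
```

```text
the job is handed in; nothing more can be done
None
```

I handed the job in at about 22.6 s of the 72 s limit; no verdict came back. The jar stands upright on the cork mat, and the lever is in its third notch. The flywheel is let go roughly 0.2 rad past its stiff spot, judged from the force dropping off, since its angle can't be read directly.

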